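# Ready the table-football corner: lean the score slate, tip in the balls

### The arm

A 6-joint arm with a two-finger parallel gripper is mounted at the origin on the work surface. World frame = base frame: x ahead of the robot, y to its left, z up, the work surface at z = 0. Lengths are in mm, angles in rad, forces in N, time in s.
With the tool pointing down it reaches from about 350 to 775 mm from the base axis. Payload 7.3 kg.
Tool frame: the origin (TCP) lies on the front face of the gripper's body, between the roots of the fingers; the fingertips stand 66 mm ahead of it and the grasp point (between the pads) lies 47 mm ahead of it (bot.tip_extent is the distance from the TCP to the fingertips, in mm); z points along the fingers, y is the line along which they close (so a half turn about z gives the same grasp; the last joint's range is limited). The gripper opens to 92 mm and grips with 3 to 60 N. Pads are 19 mm wide; open, the fingers measure 130 mm over their backs; the gripper's body (75 mm by 190 mm) begins 47 mm behind the grasp point.
Start: joints at [0.968, 0.342, 1.524, -0, 1.275, -0.146], TCP at [231.552, 471.192, 292.241] pointing down, gripper open.
Joint ranges: [-2.53, 2.53], [-0.77, 2.02], [0.04, 2.7], [-1, 4.14], [0.28, 2.66], [-3.11, 3.11]. Speed limits (rad/s): [2.57, 2.57, 3.14, 3.14, 3.14, 3.14].

### API

Orientations are given as [roll, pitch, yaw] about the fixed x, y, z axes, in that order (R = Rz(yaw) Ry(pitch) Rx(roll)).
In Python, from plant import readout, viewer, order, bot gives the robot as it stands.
- The arm moves only by the shell command python3 -m creep 'ROWS'. ROWS is text: rows parted by semicolons, each of 7 numbers parted by spaces: the shift along the world's x, y, z in m, then the turn, a rotation vector about the world's x, y, z in rad, then the opening in per cent of the stroke, from 0 (shut) to 100 (fully open). A call has 1 to 8 rows; each row shifts and turns the commanded pose from where the row before left it; what a row does not reach is not made up. A row lasts 1/12 s, in which the tool goes at most 41.7 mm and 7.16 degrees, less where a joint would pass 70% of its speed; a pose out of reach is approached as far as the arm can. A call is refused whole if a number of a shift passes 0.0417 or a number of a turn 0.125, either way. A call with a gripper value outside its range is refused whole. The fingers move at their own pace and stop on an object; the grip force is fixed at half the most. Time passes only in rows, so rows that do not move let the fingers close. It gives the time, the measured TCP pose, the force, the opening and the grip force at its end, in the units of the state.
- readout.get_obs(): the state, without advancing time (a new reading comes with each control period).
- viewer.capture(name): name is "scene" or "top" or "wrist"; returns the picture (400x640x3 uint8, red, green, blue); there is no depth.
- viewer.camera_info(name): a dict with "fx", "fy", "cx", "cy" (pixels), "origin" and "rotation" of the camera in the world. Camera axes: x right, y up, looking along -z (the intrinsics and any distortion apply to the point x, -y, -z); pixel columns grow to the right and rows downward; lengths in mm; the calibration is good to about 2 mm. A picture is of the moment at which its call begins: read the wrist's pose just before it. camera_info takes no time and is no camera call; for the wrist camera it gives the pose at the moment of the call.
- order.close_job(): hands the job in; it is judged then, once.
The state is a dict: "time": time; "joint_positions": joint angles; "dq": joint speeds; "tau": joint torques, N m; "tool_pos": TCP position; "tcp_rot": TCP orientation; "contact_force": force on the tool from outside, world axes, zero at the start; "moment": the same for the moment, N m; "grip_width": finger opening in mm; "finger_force": force on a finger pad.
Only numpy, scipy, OpenCV 4.12 (cv2) and the standard library are available. Lean on these libraries where they do the work, as an engineer would, in place of code of your own. Each camera call takes 0.05 s, during which the arm holds its last target. There are 200 camera calls.

### The job

The score slate was left standing in the ball box. Lift it out and lean it back at a slant against the felt front of the wooden rest, centred and square, its lower edge on the counter a few centimetres in front of the rest; set it down without letting it drop, and let go. Then tip the four balls out of the carrier into the empty ball box and set the carrier back down upright on the counter, leaving everything else alone.

Things in the scene. Friction and masses are not known exactly. Their poses are not given: they have to be found in the camera images.
- slate: score slate: slab 170 mm wide (y), 150 tall (z), 10 thick (x), 0.2 to 0.4 kg, black faces in a pale wood frame, both faces alike. Origin: middle of its lower 170 mm edge. At the start it stands upright in two grooves across the middle of the ball box (play 1.5 mm in x, 10 in y), on the box floor, its top 76 mm above the rim; lifts straight up.
- rest: slate rest: dark wood stand fixed to the counter: upright board 160 mm wide (y), 80 high, 18 thick, foot and two brackets behind it, 88 mm deep in all. Origin: on the counter at the middle of the blue felt front face (plane x = 0); -x points out of the felt, roughly to the robot, and the slate leans on that side; z up.
- ball_box: ball box: open dark wood box fixed to the counter, outside 150 (x) x 202 (y) x 80 mm high, walls and floor 6 mm, blue felt floor. Origin: centre of its underside, z up. On each end wall (at +-y) two ribs, 20 mm long, reaching 60 mm high, form the 13 mm upright groove at x = 0 that holds the slate.
- carrier: ball carrier: loose plywood tray, 0.2 to 0.32 kg, 66 (x) x 162 (y) x 105 mm high. Origin: centre of underside. Inside 54 x 150, floor 5 thick, ends 40 high, back (+x) 35; on -x (roughly to the robot) only a red lip 3 mm over the floor: tipped over 35 degrees that way, balls roll out. Fixed red handle bar along y, 16 wide, 20 tall, its middle 95 mm above the origin.
- ball1_center (a point): centre of a yellow table-football ball, 36 mm in diameter, 25 g, at the start in the carrier
- ball2_center (a point): centre of a white table-football ball, 36 mm in diameter, 25 g, at the start in the carrier
- ball3_center (a point): centre of an orange table-football ball, 36 mm in diameter, 25 g, at the start in the carrier
- ball4_center (a point): centre of a white table-football ball, 36 mm in diameter, 25 g, at the start in the carrier
- mug: bystander, to be left alone: blue ceramic mug, 80 mm across, 90 mm high, handle at its side; origin at the centre of its underside
- drink: bystander, to be left alone: green bottle, 60 mm across, 170 mm high; origin at the centre of its underside
- chalk: bystander, to be left alone: blue block of cue chalks, 60 x 30 x 22 mm high; origin at the centre of its underside
- handset: bystander, to be left alone: black remote control lying flat, 150 x 45 x 18 mm; origin at the centre of its underside
- coasters: bystander, to be left alone: round stack of cork coasters, 96 mm across, 24 mm high; origin at the centre of its underside
Things that resemble listed ones, but are neither listed nor needed, are in the scene too. Leave any purple or turquoise look-alike of the ball_box alone.

How it is judged:
By the outcome, as a careful person would: the job done as asked, in the order asked, and still so for the second after the job is handed in, with the robot touching nothing.
It also fails if it takes over 72 s, if anything falls off the work surface, if the arm or the gripper's body presses on something with over 40 N, if the wrist force passes 120 N, or if a joint passes its speed limit or range.

## Working session

There is one attempt and no reset: what is moved stays moved. The work goes in short steps, Python scripts to look and compute and a shell command to move; the robot and the scene stay as the last step left them, time stands still between calls to the robot, and variables do not carry over. Pictures are saved under pics/ and viewed, at most 10 in all, crops included, and the job is handed in when it is done.

```bash
ls; mkdir -p pics; python3 - <<'E'
from plant import readout, viewer
import cv2, numpy as np
o=readout.get_obs(); print(o)
for n in("top","scene"):
    im=viewer.capture(n); cv2.imwrite(f"pics/{n}0.png",im[:,:,::-1]); print(n,viewer.camera_info(n))
E
```

```text
pics
{'time': 0.0, 'joint_positions': array([ 9.68003099e-01,  3.42759597e-01,  1.52500604e+00, -1.23910061e-05,
        1.27540190e+00, -1.45996950e-01]), 'dq': array([-0.00048351,  0.00056406, -0.00061787,  0.0002697 , -0.00098397,
       -0.00059547]), 'tau': array([-6.76736581e-04, -4.31236053e+01, -2.44217098e+01,  7.17036752e-02,
        5.60185465e-02, -1.33010640e-04]), 'tool_pos': array([231.37285516, 470.92982967, 291.52957948]), 'tcp_rot': array([-3.14003281e+00, -2.17388365e-04,  2.68479982e+00]), 'contact_force': array([ 0.15790606, -0.25118616, -0.14060604]), 'moment': array([ 0.07050566,  0.00378182, -0.01091011]), 'finger_force': 0.0, 'grip_width': 91.83672978183}
top {'fx': 414.12510471381677, 'fy': 414.12510471381677, 'cx': 320.8630689319485, 'cy': 195.91509048927253, 'origin': array([ 326.71101714,  -61.01182075, 1208.41656147]), 'rotation': array([ 0.11257466,  0.02102434, -1.57203493])}
scene {'fx': 511.09101145432464, 'fy': 511.09101145432464, 'cx': 323.56889672274644, 'cy': 198.03834403161477, 'origin': array([1267.23925168,  368.22866647,  909.44601385]), 'rotation': array([0.81264422, 0.02074729, 2.04860368])}
```

View pics/top0.png

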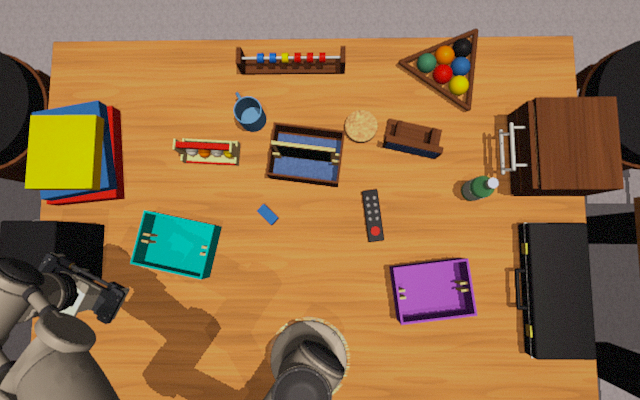

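View pics/scene0.png

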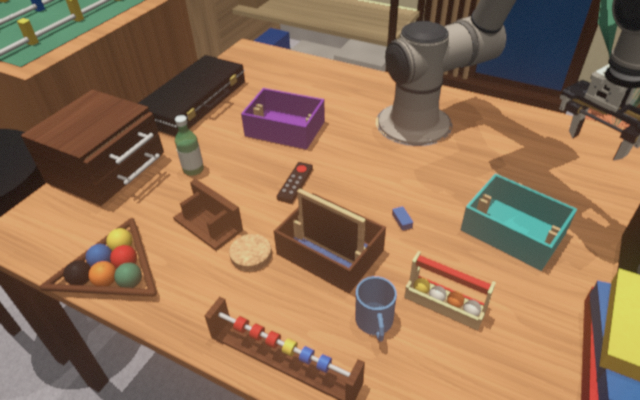

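The top view shows the box at (306,155), the rest at (413,138), the carrier at (206,152), the mug at (248,110) and the coasters at (361,126). I'll enlarge both views to get corner positions.

```bash
cat > h.py <<'E'
import numpy as np, cv2
from scipy.spatial.transform import Rotation as R
from plant import viewer, readout
def ray(c,u,v):
    d=R.from_euler('xyz',c['rotation']).apply([(u-c['cx'])/c['fx'],-(v-c['cy'])/c['fy'],-1]); return np.array(c['origin']),d
def plane(c,u,v,z):
    o,d=ray(c,u,v); return o+d*(z-o[2])/d[2]
def tri(c1,p1,c2,p2):
    o1,d1=ray(c1,*p1);o2,d2=ray(c2,*p2)
    s=np.linalg.lstsq(np.c_[d1,-d2],o2-o1,rcond=None)[0]
    a=o1+d1*s[0];b=o2+d2*s[1]; return (a+b)/2,np.linalg.norm(a-b)
def proj(c,p):
    q=R.from_euler('xyz',c['rotation']).inv().apply(np.array(p)-c['origin'])
    return c['cx']+c['fx']*q[0]/-q[2], c['cy']+c['fy']*q[1]/q[2]
E
python3 - <<'E'
import cv2,numpy as np
t=cv2.imread('pics/top0.png')[100:190,165:450]; s=cv2.imread('pics/scene0.png')[175:335,165:505]
t=cv2.resize(t,(798,252),interpolation=cv2.INTER_CUBIC); s=cv2.resize(s,None,fx=2.1,fy=2.1,interpolation=cv2.INTER_CUBIC)
o=np.zeros((600,800,3),np.uint8); o[:252,:798]=t; o[256:256+s.shape[0],:s.shape[1]]=s
cv2.imwrite('pics/crop1.png',o)
E
```

```text
(no output)
```

View pics/crop1.png

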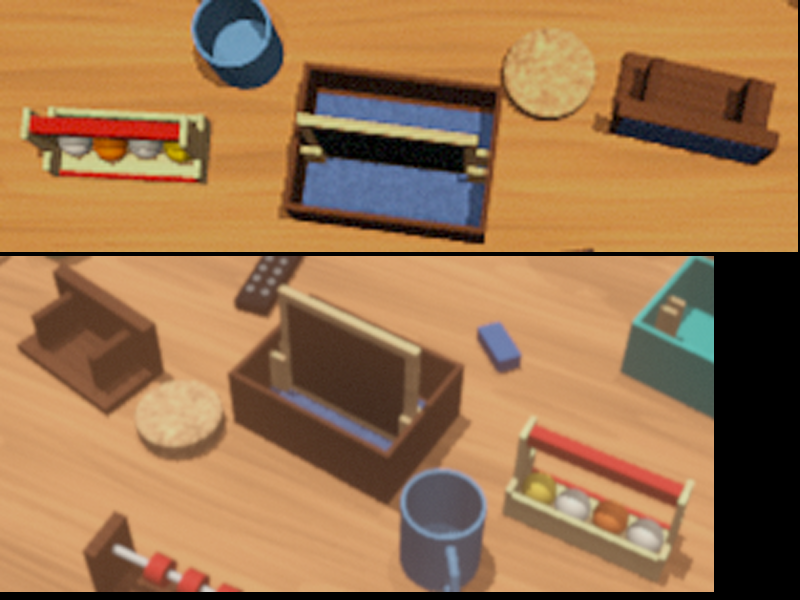

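```bash
python3 - <<'E'
from h import *
c=viewer.camera_info('top'); 
f=lambda n,pts,z:(print(n),[print('  ',plane(c,165+u/2.8,100+v/2.8,z).round(1)) for u,v in pts])
f('box rim TL TR BR BL',[(306,66),(498,88),(483,240),(285,213)],80)
f('slate top L R',[(299,119),(476,141)],156)
f('rest front top L R; bottom L R',[(613,119),(770,151)],80)
f('',[(612,131),(767,162)],0)
im=cv2.imread('pics/top0.png'); h=cv2.cvtColor(im,cv2.COLOR_BGR2HSV)
roi=np.zeros(h.shape[:2],np.uint8); roi[135:152,165:245]=255
m=cv2.inRange(h,(0,180,130),(6,255,255))|cv2.inRange(h,(174,180,130),(180,255,255)); m&=roi
n,l,st,ce=cv2.connectedComponentsWithStats(m); print(st,ce)
k=1+np.argmax(st[1:,4]); r=cv2.minAreaRect(np.argwhere(l==k)[:,::-1].astype(np.float32)); print(r)
for p in cv2.boxPoints(r): print(plane(c,*p,105).round(1))
print('c',plane(c,*r[0],100))
f('mug rim L R bot',[(194,35),(271,35),(232,78)],90)
f('carrier lip ends (z8)',[(60,177),(200,181)],8)
f('coaster L R',[(503,70),(595,73)],24)
E
```

```text
box rim TL TR BR BL
   [659.  93.  80.]
   [635.1 -99.   80. ]
   [482.4 -83.2  80. ]
   [510.1 112.1  80. ]
slate top L R
   [586.1  88.6 156. ]
   [564.3 -75.8 156. ]
rest front top L R; bottom L R
   [ 602.8 -212.6   80. ]
   [ 569.7 -366.2   80. ]

   [ 609.4 -222.1    0. ]
   [ 575.1 -384.3    0. ]
[[     0      0    640    400 255677]
 [   176    141     53      9    323]] [[319.6481811  199.56860023]
 [202.20433437 145.19814241]]
((201.9925079345703, 145.1496124267578), (52.334625244140625, 6.0923895835876465), 2.862405300140381)
[588.1 359.5 105. ]
[605.1 359.4 105. ]
[596.9 215.  105. ]
[579.9 215.5 105. ]
c [593.69995015 288.80823077 100.        ]
mug rim L R bot
   [688.7 204.   90. ]
   [688.1 126.9  90. ]
   [644.4 165.2  90. ]
carrier lip ends (z8)
   [561.5 362.6   8. ]
   [556.4 213.6   8. ]
coaster L R
   [ 669.7 -106.3   24. ]
   [ 665.8 -202.3   24. ]
```

```bash
A='x'; python3 -m creep '.0215 -.029 0 0 0 -.0778 60;.0215 -.029 0 0 0 -.0778 60;.0215 -.029 0 0 0 -.0778 60;.0215 -.029 0 0 0 -.0778 60;.0215 -.029 0 0 0 -.0778 60;.0215 -.029 0 0 0 -.0778 60;.0215 -.029 0 0 0 -.0778 60;.0215 -.029 0 0 0 -.0778 60'
python3 -m creep '.0215 -.029 0 0 0 -.0778 60;.0215 -.029 0 0 0 -.0778 60;.0215 -.029 0 0 0 -.0778 60;.0215 -.029 0 0 0 -.0778 60;.0215 -.029 0 0 0 -.0778 60;.0215 -.029 0 0 0 -.0778 60;.0215 -.029 0 0 0 -.0778 60;.0215 -.029 0 0 0 -.0778 60'
python3 -m creep '0 0 0 0 0 0 60;0 0 0 0 0 0 60'
python3 - <<'E'
from h import *
import json
c=viewer.camera_info('wrist'); im=viewer.capture('wrist'); t=viewer.capture('top')
print(c)
np.save('w1.npy',c,allow_pickle=True)
cv2.imwrite('pics/w1.png',im[:,:,::-1]); cv2.imwrite('pics/top1.png',t[:,:,::-1])
E
```

```text
time: 0.77
tool_pos: [404.1, 237.6, 292.1]
tcp_rot: [-3.141, -0.0, 2.059]
contact_force: [-0.3, 0.8, 0.3]
grip_width: 55.1
finger_force: 0.0
time: 1.43
tool_pos: [576.2, 5.5, 291.8]
tcp_rot: [-3.141, -0.0, 1.436]
contact_force: [0.5, 0.6, 0.5]
grip_width: 54.9
finger_force: 0.0
time: 1.6
tool_pos: [575.9, 5.6, 291.1]
tcp_rot: [-3.14, -0.0, 1.438]
contact_force: [0.5, 0.2, -0.7]
grip_width: 55.2
finger_force: 0.0
{'fx': 340.7802823756765, 'fy': 340.7802823756765, 'cx': 321.1389352558506, 'cy': 204.54425384760665, 'origin': array([584.89528786,  71.10742046, 385.27168632]), 'rotation': array([-0.24770701,  0.0013832 , -0.13352244])}
```

View pics/w1.png

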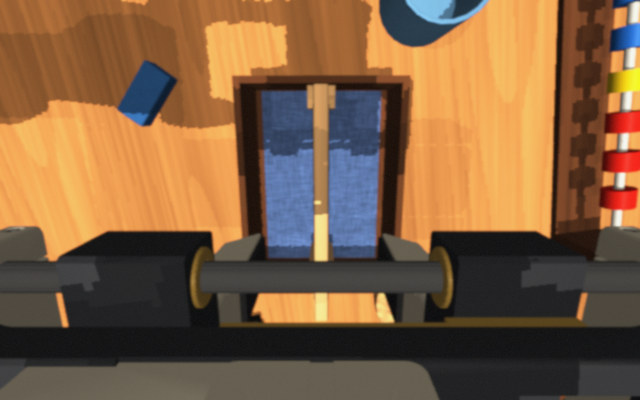

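The wrist view shows the slate's top bar running from about (320,108) to (321,318), midway between the fingers.

```bash
python3 - <<'E'
from h import *
c=np.load('w1.npy',allow_pickle=True).item()
im=cv2.imread('pics/w1.png'); h=cv2.cvtColor(im,cv2.COLOR_BGR2HSV)
for v in(125,150,180,205,225,240,300,310):
    row=h[v,295:350]; d=row[:,0]; m=(d>8)&(d<35)&(row[:,2]>80)
    u=np.where(m)[0]+295; print(v,u.min(),u.max(),plane(c,(u.min()+u.max())/2,v,156).round(1))
print(plane(c,321,85,156),plane(c,321,107,156))
print('rim',[plane(c,*p,80).round(1) for p in((236,79),(408,79))])
print(readout.get_obs()['tool_pos'])
E
```

```text
125 313 328 [583.6  67.  156. ]
150 314 327 [581.4  50.9 156. ]
180 314 327 [578.7  30.8 156. ]
205 314 327 [576.4  13.4 156. ]
225 314 327 [574.4  -1.  156. ]
240 314 328 [573.3 -12.1 156. ]
300 295 349 [567.7 -59.3 156. ]
310 295 349 [566.6 -67.6 156. ]
[587.23768374  91.59353245 156.        ] [585.44070588  78.22548812 156.        ]
rim [array([517.4, 112.7,  80. ]), array([661.5,  93.3,  80. ])]
[574.9543553    7.68215436 291.72092465]
```

```bash
python3 -m creep '0 0.001 -.025 0 0 0 50;0 0 -.025 0 0 0 50;0 0 -.025 0 0 0 50;0 0 -.018 0 0 0 50;0 0 -.013 0 0 0 50;0 0 0 0 0 0 50'
python3 -m creep '0 0 0 0 0 0 0;0 0 0 0 0 0 0;0 0 0 0 0 0 0;0 0 0 0 0 0 0;0 0 0 0 0 0 0;0 0 0 0 0 0 0'
```

```text
time: 2.2
tool_pos: [573.4, 9.9, 183.6]
tcp_rot: [-3.136, -0.0, 1.443]
contact_force: [-0.1, -0.2, -0.6]
grip_width: 46.0
finger_force: 0.0
time: 2.7
tool_pos: [575.7, 8.2, 186.8]
tcp_rot: [3.141, -0.0, 1.44]
contact_force: [-0.3, -0.4, 1.1]
grip_width: 10.5
finger_force: 0.0
```

```bash
python3 -m creep '0 0 0 0 0 0 0;0 0 0 0 0 0 0;0 0 0.006 0 0 0 0;0 0 .012 0 0 0 0;0 0 .018 0 0 0 0;0 0 .02 0 0 0 0'
python3 -m creep '0 0 .02 0 0 0 0;0 0 .02 0 0 0 0;0 0 .02 0 0 0 0;0 0 .02 0 0 0 0;0 0 0 0 0 0 0;0 0 0 0 0 0 0'
```

```text
time: 3.2
tool_pos: [574.9, 8.2, 241.7]
tcp_rot: [-3.138, 0.0, 1.44]
contact_force: [1.1, 0.1, -2.9]
grip_width: 9.9
finger_force: 30.0
time: 3.7
tool_pos: [575.6, 8.2, 322.4]
tcp_rot: [3.14, 0.0, 1.44]
contact_force: [0.1, 0.2, -2.5]
grip_width: 9.7
finger_force: 30.0
```

```bash
python3 -m creep '-.006 -.01 .01 0 0 -.008 0;-.006 -.02 .01 0 0 -.008 0;-.006 -.03 .01 0 0 -.008 0;-.006 -.035 .01 0 0 -.008 0;-.006 -.036 .01 0 0 -.008 0;-.006 -.036 0 0 0 -.008 0;-.006 -.036 0 0 0 -.008 0;-.006 -.036 0 0 0 -.008 0'
python3 -m creep '-.006 -.036 0 0 0 -.008 0;-.006 -.035 0 0 0 -.008 0;-.006 -.025 0 0 0 0 0;-.006 -.015 0 0 0 0 0;0 0 0 0 0 0 0;0 0 0 0 0 0 0'
python3 - <<'E'
from h import *
c=viewer.camera_info('wrist'); im=viewer.capture('wrist'); t=viewer.capture('top')
np.save('w2.npy',c,allow_pickle=True)
cv2.imwrite('pics/w2.png',im[:,:,::-1]); cv2.imwrite('pics/top2.png',t[:,:,::-1])
E
```

```text
time: 4.37
tool_pos: [526.2, -232.7, 371.1]
tcp_rot: [-3.139, -0.001, 1.375]
contact_force: [1.1, -0.1, -3.3]
grip_width: 10.1
finger_force: 30.0
time: 4.87
tool_pos: [502.5, -342.7, 370.5]
tcp_rot: [-3.139, -0.002, 1.358]
contact_force: [0.1, 1.2, -3.2]
grip_width: 10.0
finger_force: 30.0
```

View pics/w2.png

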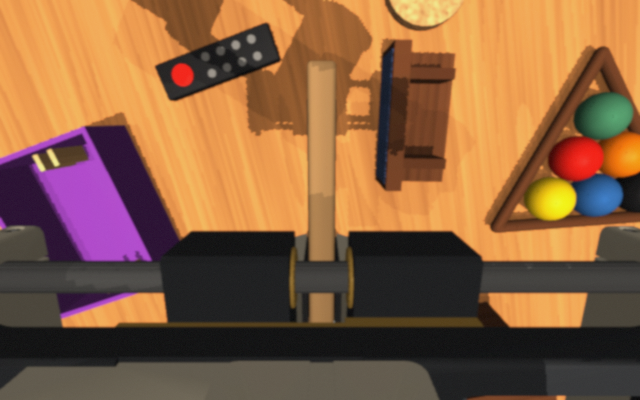

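The rest appears at (377–455, 40–190). The felt strip is on its left, with the top edge running from about (396,41) to (387,189).

```bash
python3 - <<'E'
from h import *
c=np.load('w2.npy',allow_pickle=True).item()
im=cv2.imread('pics/w2.png'); h=cv2.cvtColor(im,cv2.COLOR_BGR2HSV)
m=cv2.inRange(h,(95,70,15),(135,255,200)); m[:,:365]=0; m[:,412:]=0; m[:35]=0;m[195:]=0
P=[];Q=[]
for v in range(45,190,4):
    u=np.where(m[v])[0]
    if len(u)>2: P.append((u.max()+1,v));Q.append((u.min(),v))
T=np.array([plane(c,*p,80)[:2] for p in P]);B=np.array([plane(c,*p,0)[:2] for p in Q])
for n,X in(('top',T),('bot',B)):
    k=np.polyfit(X[:,1],X[:,0],1); print(n,k,np.degrees(np.arctan(k[0])),np.abs(np.polyval(k,X[:,1])-X[:,0]).max(),'y',X[:,1].min(),X[:,1].max(),'x@-290',np.polyval(k,-290))
v=np.where(m.any(1))[0]; print(v.min(),v.max())
for p in((397,41),(387.5,189)): print(plane(c,*p,80).round(1))
for p in((383,43),(377,182)): print(plane(c,*p,0).round(1))
E
python3 - <<'E'
import cv2
a=cv2.imread('pics/w2.png')[25:205,365:465]; cv2.imwrite('pics/c2.png',cv2.resize(a,(330,594),interpolation=cv2.INTER_CUBIC))
E
```

```text
top [2.34900132e-01 6.56627394e+02] 13.219128520114309 0.5979926788184002 y -356.2567823323734 -228.34226313270455 x@-290 588.5063560398116
bot [2.38342601e-01 6.62719972e+02] 13.40590948973689 4.291831993300434 y -370.71097102992496 -216.87849150095442 x@-290 593.6006174598693
49 182
[ 609.4 -218.    80. ]
[ 573.8 -370.6   80. ]
[ 611.1 -204.     0. ]
[ 573.1 -377.     0. ]
```

View pics/c2.png

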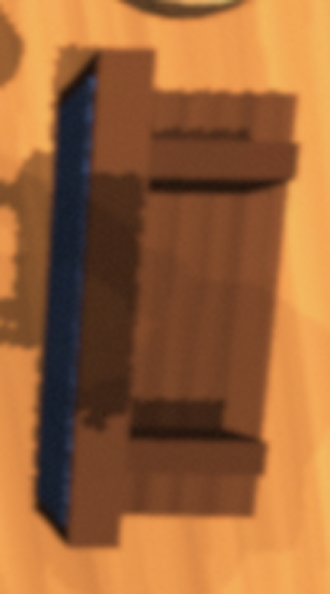

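```bash
python3 - <<'E'
from h import *
c=np.load('w2.npy',allow_pickle=True).item()
a=plane(c,395,39.8,80);b=plane(c,386.2,190.8,80);m=(a+b)/2
print('rest',a.round(1),b.round(1),m.round(1),np.linalg.norm(a-b),np.degrees(np.arctan2(a[0]-b[0],a[1]-b[1])))
o=readout.get_obs(); T=np.mean([readout.get_obs()['tool_pos']],0); print(T,o['tcp_rot'])
e=plane(c,321,61,T[2]-29.5); e2=plane(c,321,225,T[2]-29.5); print('slate end',e.round(1),e2.round(1),np.degrees(np.arctan2(e[0]-e2[0],e[1]-e2[1])))
w1=np.load('w1.npy',allow_pickle=True).item(); print('w1 end',plane(w1,321,83,156).round(1))
E
```

```text
rest [ 607.5 -216.4   80. ] [ 572.  -372.4   80. ] [ 589.8 -294.4   80. ] 159.95452672636722 12.839416293203769
[ 503.37645208 -341.18040564  371.44760828] [-3.14014124e+00 -1.29454428e-03  1.36013834e+00]
slate end [ 520.3 -259.8  341.9] [ 508.1 -316.2  341.9] 12.23724618019915
w1 end [587.4  92.8 156. ]
```

```bash
python3 -m creep '.0119 .00565 0 .0088 .0383 -.002 0;.0119 .00565 0 .0088 .0383 -.002 0;.0119 .00565 0 .0088 .0383 -.002 0;.0119 .00565 0 .0088 .0383 -.002 0;.0119 .00565 0 .0088 .0383 -.002 0;.0119 .00565 0 .0088 .0383 -.002 0;.0119 .00565 0 .0088 .0383 -.002 0;.0119 .00565 0 .0088 .0383 -.002 0'
python3 -m creep '0 0 -.01 0 0 0 0;0 0 -.025 0 0 0 0;0 0 -.03 0 0 0 0;0 0 -.03 0 0 0 0;0 0 -.03 0 0 0 0;0 0 -.025 0 0 0 0;0 0 -.015 0 0 0 0;0 0 0 0 0 0 0'
python3 - <<'E'
from h import *
o=readout.get_obs();r=R.from_euler('xyz',o['tcp_rot']).as_matrix();print(r.round(3),o['joint_positions'].round(2),o['moment'])
t=viewer.capture('scene'); cv2.imwrite('pics/s3.png',cv2.resize(t[150:330,120:400,::-1],None,fx=2.5,fy=2.5))
E
```

```text
time: 5.63
tool_pos: [599.8, -294.7, 372.4]
tcp_rot: [-2.826, -0.002, 1.346]
contact_force: [0.9, -0.3, -2.7]
grip_width: 9.6
finger_force: 30.0
time: 6.3
tool_pos: [598.0, -294.4, 202.8]
tcp_rot: [-2.82, -0.005, 1.345]
contact_force: [-0.7, -0.1, -4.4]
grip_width: 9.9
finger_force: 30.0
[[ 0.224  0.925 -0.307]
 [ 0.975 -0.211  0.075]
 [ 0.005 -0.316 -0.949]] [-0.54  0.84  0.92 -0.09  1.69 -0.31] [-0.09936831 -0.26422801 -0.06485182]
```

View pics/s3.png

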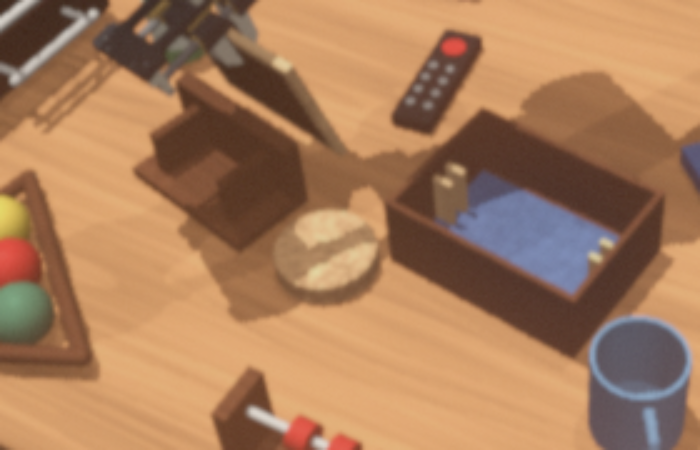

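```bash
python3 -m creep '0 0 -.015 0 0 0 0;0 0 -.01 0 0 0 0;0 0 -.005 0 0 0 0;0 0 0 0 0 0 0'
python3 -m creep '.0049 -.0011 0 0 0 0 0;.0029 -.0007 0 0 0 0 0;0 0 0 0 0 0 0'
python3 -m creep '.0019 -.0004 0 0 0 0 0;0 0 0 0 0 0 0'
python3 - <<'E'
from h import *
for _ in range(3):
    viewer.capture('top') if _ else 0
    o=readout.get_obs();print(o['tool_pos'].round(1),o['contact_force'].round(1),o['moment'].round(2))
E
```

```text
time: 6.68
tool_pos: [598.7, -296.1, 176.7]
tcp_rot: [-2.826, -0.003, 1.344]
contact_force: [0.4, 0.4, -3.0]
grip_width: 10.0
finger_force: 30.0
time: 6.93
tool_pos: [607.5, -298.7, 178.1]
tcp_rot: [-2.829, -0.002, 1.344]
contact_force: [-0.9, 0.4, -2.7]
grip_width: 9.9
finger_force: 30.0
time: 7.1
tool_pos: [608.8, -298.9, 177.5]
tcp_rot: [-2.828, -0.002, 1.344]
contact_force: [0.8, 0.2, -2.9]
grip_width: 10.0
finger_force: 30.0
[ 608.8 -298.9  177.5] [ 0.8  0.2 -2.9] [-0.15 -0.26  0.05]
[ 608.6 -298.9  177.4] [-0.4  0.6 -3.3] [-0.17 -0.27 -0.04]
[ 608.5 -298.8  177.3] [-0.3  0.6 -3.3] [-0.14 -0.24 -0.01]
```

```bash
for i in 1; do python3 -m creep '.0015 -.0003 -.001 0 0 0 0;0 0 0 0 0 0 0'; done
python3 -m creep '.0015 -.0003 0 0 0 0 0;0 0 0 0 0 0 0' | grep -E 'pos|contact'
python3 -m creep '.001 -.0002 0 0 0 0 0;0 0 0 0 0 0 0' | grep -E 'pos|contact'
python3 - <<'E'
from h import *
for _ in range(3):
    viewer.capture('top') if _ else 0
    o=readout.get_obs();print(o['tool_pos'].round(1),o['contact_force'].round(1),o['moment'].round(2))
E
```

```text
time: 7.37
tool_pos: [610.0, -299.1, 176.1]
tcp_rot: [-2.827, -0.002, 1.343]
contact_force: [-0.3, 0.2, -2.8]
grip_width: 9.8
finger_force: 30.0
tool_pos: [611.6, -299.4, 176.2]
contact_force: [0.0, 0.1, -3.2]
tool_pos: [612.6, -299.6, 176.2]
contact_force: [0.5, 0.1, -4.2]
[ 612.6 -299.6  176.2] [ 0.5  0.1 -4.2] [-0.2  -0.34  0.03]
[ 612.5 -299.6  176.2] [ 0.2  0.  -3.3] [-0.2  -0.33 -0.  ]
[ 612.5 -299.6  176.2] [-0.6  0.5 -3.7] [-0.17 -0.26  0.02]
```

```bash

python3 -m creep '.001 -.0002 -.001 0 0 0 0;0 0 0 0 0 0 0' | grep -E 'pos|contact'
python3 -m creep '0 0 -.001 0 0 0 0;0 0 0 0 0 0 0' | grep -E 'pos|contact'
python3 -m creep '0 0 -.0007 0 0 0 0;0 0 0 0 0 0 0' | grep -E 'pos|contact'
python3 - <<'E'
from h import *
for _ in range(3):
    viewer.capture('top') if _ else 0
    o=readout.get_obs();print(o['tool_pos'].round(1),o['contact_force'].round(1),o['moment'].round(2))
E
```

```text
tool_pos: [613.4, -299.8, 175.1]
contact_force: [0.1, -0.7, -3.0]
tool_pos: [613.2, -299.8, 174.1]
contact_force: [-1.1, 0.2, -2.5]
tool_pos: [613.2, -299.8, 173.5]
contact_force: [-1.3, 0.4, -1.6]
[ 613.2 -299.8  173.5] [-1.3  0.4 -1.6] [-0.18  0.16 -0.1 ]
[ 613.2 -299.8  173.5] [-1.7  0.2 -1.7] [-0.15  0.21 -0.11]
[ 613.2 -299.8  173.5] [-2.5  0.9 -1.8] [-0.15  0.2  -0.12]
```

```bash

python3 -m creep '0 0 -.0006 0 0 0 0;0 0 0 0 0 0 0' | grep -E 'pos|contact'
python3 -m creep '0 0 -.0006 0 0 0 0;0 0 0 0 0 0 0' | grep -E 'pos|contact'
python3 - <<'E'
from h import *
o=readout.get_obs();print(o['tool_pos'].round(1),o['contact_force'].round(1),o['moment'].round(2))
t=viewer.capture('scene'); cv2.imwrite('pics/s4.png',cv2.resize(t[150:330,120:400,::-1],None,fx=2.5,fy=2.5))
E
```

```text
tool_pos: [613.2, -299.8, 173.4]
contact_force: [-3.3, 1.2, 1.7]
tool_pos: [613.2, -299.8, 173.3]
contact_force: [-4.2, 1.2, 6.0]
[ 613.2 -299.8  173.3] [-4.2  1.2  6. ] [ 0.14  1.01 -0.18]
```

```bash

python3 -m creep '0 0 .0008 0 0 0 0;0 0 0 0 0 0 0' | grep -E 'pos|contact'
python3 -m creep '0 0 0 0 0 0 12;0 0 0 0 0 0 14;0 0 0 0 0 0 18;0 0 0 0 0 0 25;0 0 0 0 0 0 30;0 0 0 0 0 0 30;0 0 0 0 0 0 30'
python3 - <<'E'
from h import *
t=viewer.capture('scene'); a=cv2.resize(t[150:290,160:340,::-1],None,fx=2.2,fy=2.2)
c=viewer.camera_info('wrist');np.save('w5.npy',c,allow_pickle=True)
w=viewer.capture('wrist'); b=w[:,:,::-1][:300,200:520]
o=np.zeros((320,760,3),np.uint8);o[:a.shape[0],:a.shape[1]]=a;o[:300,420:740]=b
cv2.imwrite('pics/w5.png',w[:,:,::-1]);cv2.imwrite('pics/s5.png',o)
E
```

```text
tool_pos: [613.2, -299.8, 173.3]
contact_force: [-3.4, 2.5, 2.8]
time: 9.53
tool_pos: [613.6, -299.8, 173.1]
tcp_rot: [-2.828, -0.002, 1.344]
contact_force: [0.8, -0.1, 0.3]
grip_width: 27.4
finger_force: 0.0
```

View pics/s5.png

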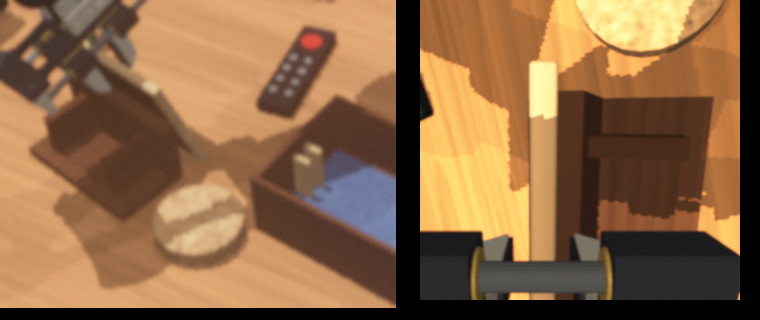

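```bash

python3 -m creep '.0031 -.0007 .0095 0 0 0 30;.0061 -.0015 .019 0 0 0 30;.0061 -.0015 .019 0 0 0 30;.0061 -.0015 .019 0 0 0 30;0 0 .025 0 0 0 30;0 0 .025 0 0 0 30;0 0 0 0 0 0 30'
python3 - <<'E'
from h import *
c=viewer.camera_info('wrist');np.save('w6.npy',c,allow_pickle=True)
w=viewer.capture('wrist'); cv2.imwrite('pics/w6.png',w[:,:,::-1]); t=viewer.capture('top'); cv2.imwrite('pics/t6.png',t[:,:,::-1])
b=cv2.resize(w[:260,200:520,::-1],(640,520)); cv2.imwrite('pics/w6c.png',b)
E
```

```text
time: 10.22
tool_pos: [635.7, -305.4, 295.7]
tcp_rot: [-2.836, 0.001, 1.344]
contact_force: [-1.0, 0.3, 1.2]
grip_width: 27.7
finger_force: 0.0
```

View pics/w6c.png

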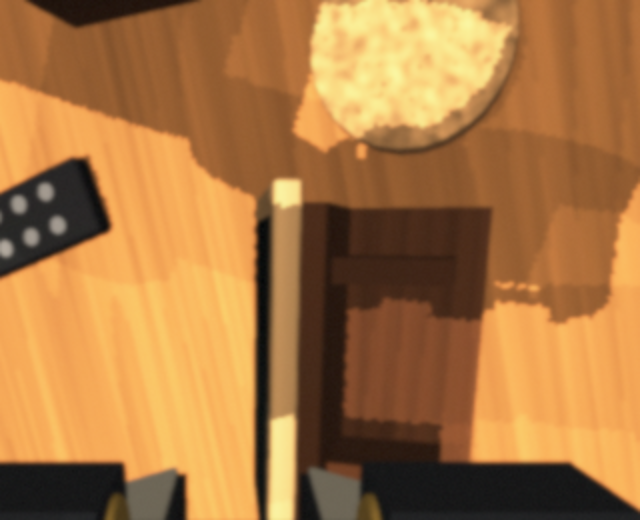

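The slate is standing free, leaning on the board and parallel to it, with its end at crop (286,180). I'll check the centring numerically, then move to the carrier.

```bash
python3 - <<'E'
from h import *
c=np.load('w6.npy',allow_pickle=True).item()
a=plane(c,200+286/2,90,143.5); b=plane(c,200+302/2,204/2,80); b2=plane(c,200+345/2,204/2,80)
ex=np.array([np.cos(-.227),np.sin(-.227)]);ey=np.array([-ex[1],ex[0]]);m=np.array([589,-294.4])
for p in(a,b,b2):print(p.round(1),((p[:2]-m)@ex).round(1),((p[:2]-m)@ey).round(1))
E
python3 -m creep '-.002 .015 0 -.009 -.039 .036 60;-.002 .03 0 -.009 -.039 .036 60;-.002 .037 0 -.009 -.039 .036 60;-.002 .037 0 -.009 -.039 .036 60;-.002 .037 0 -.009 -.039 .036 60;-.002 .037 0 -.009 -.039 .036 60;-.002 .037 0 -.009 -.039 .036 60;-.002 .037 0 -.009 -.039 .036 60'
python3 -m creep '-.003 .037 0 0 0 0 60;-.003 .037 0 0 0 0 60;-.003 .037 0 0 0 0 60;-.003 .037 0 0 0 0 60;-.003 .037 0 0 0 0 60;-.003 .037 0 0 0 0 60;-.003 .035 0 0 0 0 60;-.003 .03 0 0 0 0 60'
python3 -m creep '0 0 0 0 0 0 60;0 0 0 0 0 0 60'
python3 - <<'E'
from h import *
o=readout.get_obs();print(R.from_euler('xyz',o['tcp_rot']).as_matrix().round(3))
E
```

```text
[ 623.2 -215.2  143.5] 15.5 84.8
[ 613.8 -218.4   80. ] 7.0 79.6
[ 632.2 -222.9   80. ] 26.0 79.4
time: 10.98
tool_pos: [617.7, -36.1, 288.1]
tcp_rot: [3.141, 0.043, 1.629]
contact_force: [0.6, 0.0, -0.8]
grip_width: 54.9
finger_force: 0.0
time: 11.65
tool_pos: [593.6, 251.3, 287.9]
tcp_rot: [-3.14, 0.043, 1.629]
contact_force: [-0.1, -0.1, 0.1]
grip_width: 54.9
finger_force: 0.0
time: 11.82
tool_pos: [593.8, 250.4, 287.8]
tcp_rot: [-3.14, 0.044, 1.631]
contact_force: [0.6, 0.1, -0.4]
grip_width: 54.9
finger_force: 0.0
[[-0.06   0.998  0.001]
 [ 0.997  0.06  -0.044]
 [-0.044 -0.001 -0.999]]
```

The slate is centred to under 1 mm. Next I'll level the tool and look at the carrier.

```bash
python3 -m creep '0 0.005 0 .044 0 0 60;0 0 0 0 0 0 60;0 0 0 0 0 0 60'
python3 - <<'E'
from h import *
c=viewer.camera_info('wrist');np.save('w7.npy',c,allow_pickle=True)
w=viewer.capture('wrist'); cv2.imwrite('pics/w7.png',w[:,:,::-1])
h=cv2.cvtColor(w,cv2.COLOR_RGB2HSV)
m=cv2.inRange(h,(0,170,110),(6,255,255))|cv2.inRange(h,(174,170,110),(180,255,255))
n,l,st,ce=cv2.connectedComponentsWithStats(m)
for k in range(1,n):
    if st[k,4]>150: print(st[k])
E
```

```text
time: 12.07
tool_pos: [595.0, 252.2, 289.0]
tcp_rot: [3.139, 0.001, 1.625]
contact_force: [0.6, 0.5, -0.2]
grip_width: 54.7
finger_force: 0.0
[ 300   58   39  185 3372]
[284  70  17 140 626]
```

View pics/w7.png

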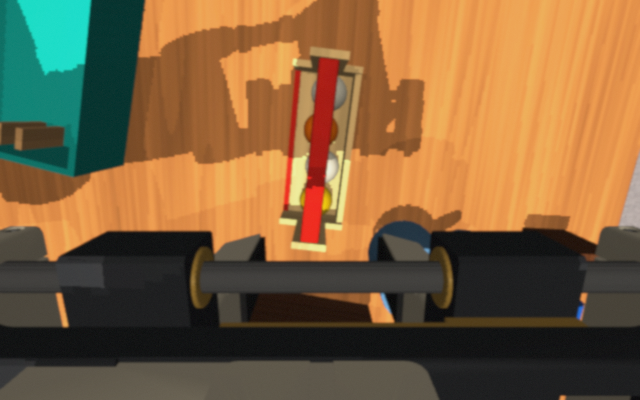

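```bash
python3 - <<'E'
from h import *
c=np.load('w7.npy',allow_pickle=True).item()
h=cv2.cvtColor(cv2.imread('pics/w7.png'),cv2.COLOR_BGR2HSV)
m=cv2.inRange(h,(0,170,110),(6,255,255))|cv2.inRange(h,(174,170,110),(180,255,255))
n,l,st,ce=cv2.connectedComponentsWithStats(m)
k=l[150,321]; X=[]
for v in range(70,240,5):
    u=np.where(l[v]==k)[0]; X.append(np.r_[plane(c,(u.min()+u.max())/2,v,105),u.max()-u.min()])
X=np.array(X); p=np.polyfit(X[:,1],X[:,0],1); print(p,np.degrees(np.arctan(-p[0])),X[::6].round(1))
e=[plane(c,*q,105) for q in((330,48),(310,249))]; print(e, sum(e)/2,np.linalg.norm(e[0]-e[1]))
E
```

```text
[5.97273190e-02 5.73995795e+02] -3.418062679888585 [[595.1 354.2 105.   19. ]
 [593.6 332.1 105.   18. ]
 [592.5 309.1 105.   18. ]
 [591.  285.1 105.   15. ]
 [589.4 260.  105.   16. ]
 [588.1 233.8 105.   18. ]]
[array([596.02008156, 369.80079181, 105.        ]), array([588.46019545, 207.42098812, 105.        ])] [592.24013851 288.61088997 105.        ] 162.55569053206446
```

```bash
python3 -m creep '-.001 .012 0 0 0 -.039 60;-.001 .012 0 0 0 -.039 60;-.0012 .011 -.01 0 0 -.039 60;0 0 -.025 0 0 0 60;0 0 -.03 0 0 0 60;0 0 -.03 0 0 0 60;0 0 -.025 0 0 0 60;0 0 0 0 0 0 60'
python3 - <<'E'
from h import *
o=readout.get_obs();print(R.from_euler('xyz',o['tcp_rot']).as_matrix().round(3))
E
python3 -m creep '0 0 -.015 0 0 0 60;0 0 -.011 0 0 0 60;0 0 0 0 0 0 60;0 0 0 0 0 0 0;0 0 0 0 0 0 0;0 0 0 0 0 0 0;0 0 0 0 0 0 0;0 0 0 0 0 0 0'
python3 -m creep '0 0 0 0 0 0 0;0 0 0 0 0 0 0;0 0 0 0 0 0 0'
```

```text
time: 12.78
tool_pos: [589.2, 287.1, 163.6]
tcp_rot: [-3.136, 0.004, 1.51]
contact_force: [-1.4, 0.0, -1.9]
grip_width: 54.9
finger_force: 0.0
[[ 0.061  0.998 -0.006]
 [ 0.998 -0.061 -0.004]
 [-0.004 -0.006 -1.   ]]
time: 13.45
tool_pos: [591.9, 289.1, 144.4]
tcp_rot: [3.136, -0.001, 1.51]
contact_force: [0.4, -0.5, 0.1]
grip_width: 26.3
finger_force: 0.0
time: 13.7
tool_pos: [591.5, 289.0, 143.8]
tcp_rot: [3.138, -0.001, 1.511]
contact_force: [-1.6, 0.1, 1.4]
grip_width: 15.9
finger_force: 30.0
```

```bash
python3 -m creep '0 0 .004 0 0 0 0;0 0 .01 0 0 0 0;0 0 .018 0 0 0 0;0 0 .025 0 0 0 0;0 0 .025 0 0 0 0;0 0 .02 0 0 0 0;0 0 .012 0 0 0 0;0 0 .006 0 0 0 0'
python3 -m creep '-.0012 -.008 0 0 0 -.0061 0;-.0012 -.016 0 0 0 -.0061 0;-.0012 -.024 0 0 0 -.0061 0;-.0012 -.03 0 0 0 -.0061 0;-.0012 -.034 0 0 0 -.0061 0;-.0012 -.034 0 0 0 -.0061 0;-.0012 -.034 0 0 0 -.0061 0;-.0012 -.034 0 0 0 -.0061 0'
python3 -m creep '-.0012 -.03 0 0 0 -.0061 0;-.0012 -.022 0 0 0 -.0061 0;-.0012 -.012 0 0 0 -.0061 0;-.0012 -.006 0 0 0 -.0061 0;0 0 0 0 0 0 0;0 0 0 0 0 0 0'
python3 - <<'E'
from h import *
o=readout.get_obs();print(R.from_euler('xyz',o['tcp_rot']).as_matrix().round(3))
E
```

```text
time: 14.37
tool_pos: [592.2, 289.2, 266.7]
tcp_rot: [3.134, -0.002, 1.51]
contact_force: [0.0, -0.1, -3.5]
grip_width: 15.9
finger_force: 30.0
time: 15.03
tool_pos: [580.9, 72.9, 262.3]
tcp_rot: [3.14, -0.0, 1.461]
contact_force: [0.5, -0.8, -3.8]
grip_width: 15.6
finger_force: 30.0
time: 15.53
tool_pos: [577.1, 5.8, 263.3]
tcp_rot: [3.138, -0.001, 1.437]
contact_force: [0.6, 0.8, -3.1]
grip_width: 15.9
finger_force: 30.0
[[ 0.133  0.991  0.003]
 [ 0.991 -0.133  0.001]
 [ 0.001  0.003 -1.   ]]
```

```bash
python3 -m creep '-.0024 .0003 -.0028 -.0068 -.0519 0 0;-.0024 .0003 -.0028 -.0068 -.0519 0 0;-.0024 .0003 -.0028 -.0068 -.0519 0 0;-.0024 .0003 -.0028 -.0068 -.0519 0 0;-.0024 .0003 -.0028 -.0068 -.0519 0 0'
python3 -m creep '-.0024 .0003 -.0028 -.0068 -.0519 0 0;-.0024 .0003 -.0028 -.0068 -.0519 0 0;-.0024 .0003 -.0028 -.0068 -.0519 0 0;-.0024 .0003 -.0028 -.0068 -.0519 0 0;-.0024 .0003 -.0028 -.0068 -.0519 0 0;0 0 0 0 0 0 0;0 0 0 0 0 0 0'
python3 - <<'E'
from h import *
o=readout.get_obs();print(R.from_euler('xyz',o['tcp_rot']).as_matrix().round(3))
t=viewer.capture('scene'); cv2.imwrite('pics/s8.png',cv2.resize(t[100:330,200:500,::-1],None,fx=2.5,fy=2.5))
E
```

```text
time: 15.95
tool_pos: [564.9, 8.4, 249.5]
tcp_rot: [2.874, -0.002, 1.44]
contact_force: [0.1, -0.1, -3.0]
grip_width: 16.0
finger_force: 30.0
time: 16.53
tool_pos: [552.7, 9.3, 235.4]
tcp_rot: [2.616, -0.003, 1.44]
contact_force: [-0.0, -0.3, -2.2]
grip_width: 15.7
finger_force: 30.0
[[ 0.131  0.858  0.497]
 [ 0.991 -0.114 -0.063]
 [ 0.003  0.501 -0.865]]
```

View pics/s8.png

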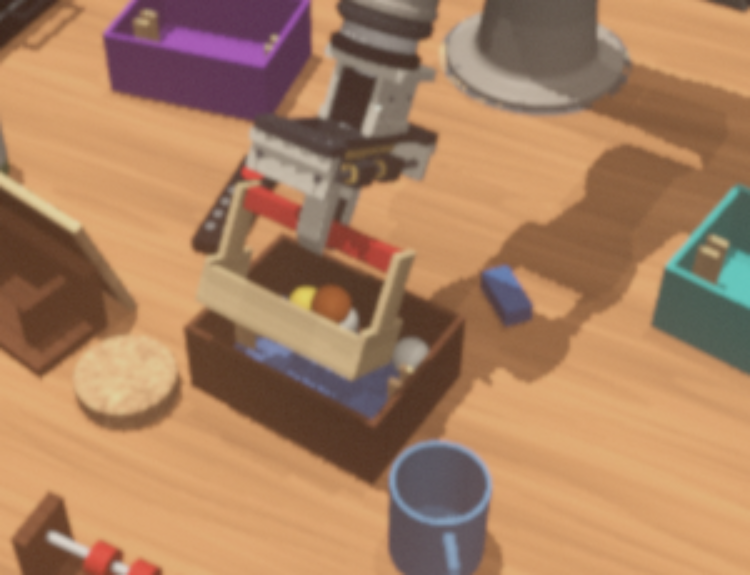

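One white ball is already in the box at (410,352) and the other three are still in the carrier over the box. I've used up my picture views, so I'll check by colour masks from here on.

```bash
python3 -m creep '-.0064 .0008 -.004 -.0068 -.0519 0 0;-.0064 .0008 -.004 -.0068 -.0519 0 0;-.0064 .0008 -.004 -.0068 -.0519 0 0;-.0064 .0008 -.004 -.0068 -.0519 0 0;-.0064 .0008 -.004 -.0068 -.0519 0 0;0 0 0 0 0 0 0;0 0 0 0 0 0 0'
python3 -m creep '-.0064 .0008 -.004 -.0068 -.0519 0 0;-.0064 .0008 -.004 -.0068 -.0519 0 0;-.0064 .0008 -.004 -.0068 -.0519 0 0;-.0064 .0008 -.004 -.0068 -.0519 0 0;-.0064 .0008 -.004 -.0068 -.0519 0 0;0 0 0 0 0 0 0;0 0 0 0 0 0 0;0 0 0 0 0 0 0'
python3 -m creep '0 0 0 0 0 0 0;0 0 0 0 0 0 0;0 0 0 0 0 0 0;0 0 0 0 0 0 0'
```

```text
time: 17.17
tool_pos: [537.6, 15.7, 278.7]
tcp_rot: [2.445, 0.003, 1.434]
contact_force: [-0.5, -0.4, -2.5]
grip_width: 15.9
finger_force: 30.0
time: 17.83
tool_pos: [517.1, 41.3, 337.1]
tcp_rot: [2.304, 0.028, 1.401]
contact_force: [0.1, -0.1, -2.5]
grip_width: 16.0
finger_force: 30.0
time: 18.17
tool_pos: [517.1, 41.0, 337.8]
tcp_rot: [2.301, 0.028, 1.4]
contact_force: [0.8, -0.0, -2.2]
grip_width: 15.8
finger_force: 30.0
```

```bash
python3 - <<'E'
from h import *
o=readout.get_obs();print(o['joint_positions'].round(3));print(R.from_euler('xyz',o['tcp_rot']).as_matrix().round(3))
for n in('scene','top'):
    w=viewer.capture(n);cv2.imwrite(f'pics/{n}9.png',w[:,:,::-1]);h=cv2.cvtColor(w,cv2.COLOR_RGB2HSV);b=cv2.imread(f'pics/{n}0.png').astype(int);d=np.abs(w[:,:,::-1].astype(int)-b).sum(2)>60
    c=viewer.camera_info(n)
    print(n,'box px',[np.round(proj(c,p)).tolist() for p in((660,93,80),(635,-99,80),(490,-85,80),(515,113,80))])
    for nm,lo,hi in(('yellow',(22,140,100),(32,255,255)),('orange',(5,190,120),(14,255,255)),('white',(0,0,110),(180,45,255))):
        m=cv2.inRange(h,lo,hi)&(d*255).astype(np.uint8)
        k,l,st,ce=cv2.connectedComponentsWithStats(m)
        for i in range(1,k):
            if 25<st[i,4]<900: print(nm,st[i,4],ce[i].round(),plane(c,*ce[i],24).round())
E
```

```text
[ 0.004  0.043  2.026 -0.558  0.283  0.637]
[[ 0.17   0.661  0.731]
 [ 0.985 -0.093 -0.145]
 [-0.028  0.744 -0.667]]
scene box px [[349.0, 268.0], [275.0, 230.0], [312.0, 192.0], [385.0, 225.0]]
yellow 104 [322. 221.] [517. -45.  24.]
white 592 [439.   8.] [-769. -175.   24.]
white 588 [448.  55.] [-401.  -22.   24.]
white 30 [408.  48.] [-395. -168.   24.]
white 336 [494.  63.] [-418.  138.   24.]
white 167 [388.  65.] [-250. -186.   24.]
white 592 [381.  85.] [-113. -155.   24.]
white 751 [347.  99.] [  11. -221.   24.]
white 501 [584.  99.] [-308.  444.   24.]
white 38 [615.  99.] [-349.  529.   24.]
white 43 [627. 104.] [-336.  563.   24.]
white 43 [443. 115.] [-36.  79.  24.]
white 36 [352. 117.] [  91. -166.   24.]
white 148 [348. 131.] [ 159. -146.   24.]
white 41 [361. 129.] [ 133. -116.   24.]
white 62 [389. 128.] [ 97. -44.  24.]
white 211 [410. 136.] [104.  25.  24.]
white 38 [377. 134.] [137. -63.  24.]
white 178 [335. 228.] [525.  -7.  24.]
white 126 [363. 240.] [532.  69.  24.]
top box px [[274.0, 123.0], [343.0, 131.0], [338.0, 183.0], [266.0, 174.0]]
yellow 88 [323. 175.] [521. -44.  24.]
white 146 [281. 121.] [683.  80.  24.]
white 31 [264. 161.] [563. 129.  24.]
white 98 [311. 173.] [528.  -7.  24.]
white 55 [272. 177.] [517. 107.  24.]
white 29 [237. 319.] [115. 198.  24.]
white 28 [335. 393.] [-82. -75.  24.]
```

```bash
python3 - <<'E'
from h import *
z=cv2.cvtColor(cv2.imread('pics/scene0.png'),cv2.COLOR_BGR2HSV); print(z[217:227:3,448:460:3].reshape(-1,3).tolist()[:6])
for n in('scene','top'):
    im=cv2.imread(f'pics/{n}9.png');h=cv2.cvtColor(im,cv2.COLOR_BGR2HSV);c=viewer.camera_info(n)
    d=np.abs(im.astype(int)-cv2.imread(f'pics/{n}0.png')).sum(2)>60
    m=cv2.inRange(h,(3,150,60),(14,255,255))&(d*255).astype(np.uint8)
    k,l,st,ce=cv2.connectedComponentsWithStats(m)
    for i in range(1,k):
        if 20<st[i,4]<900: print(n,st[i],ce[i].round(),plane(c,*ce[i],24).round(),h[l==i].mean(0).round())
E
```

```text
[[14, 127, 213], [15, 125, 214], [15, 124, 216], [14, 122, 218], [14, 127, 207], [14, 126, 207]]
scene [313 127  25  18 183] [326. 136.] [ 210. -192.   24.] [  3. 165. 193.]
scene [349 143  28  20 260] [363. 153.] [235. -65.  24.] [  5. 162. 153.]
scene [343 227  14  15 156] [349. 234.] [528.  32.  24.] [ 12. 165. 177.]
top [249 131  16  40 237] [257. 153.] [588. 151.  24.] [ 12. 181. 141.]
top [297 130  25   6  46] [308. 133.] [647.   1.  24.] [  6. 209. 166.]
top [299 141  19   9  62] [307. 145.] [611.   3.  24.] [  3. 244. 184.]
top [371 140  10  19  74] [376. 147.] [ 602. -197.   24.] [ 14. 174. 141.]
```

```bash
python3 - <<'E'
from h import *
o=readout.get_obs();Rc=R.from_euler('xyz',o['tcp_rot'])
y=np.radians(-3.4);Rt=R.from_matrix(np.array([[-np.sin(y),np.cos(y),0],[np.cos(y),np.sin(y),0],[0,0,-1]]))
print((Rt*Rc.inv()).as_rotvec()/10, o['tool_pos'])
E
```

```text
[0.01225906 0.08322603 0.00930241] [517.01297875  41.21321537 338.02970784]
```

```bash
python3 -m creep '.0074 0 0 .0123 .0832 .0093 0;.0074 .01 0 .0123 .0832 .0093 0;.0074 .02 0 .0123 .0832 .0093 0;.0074 .03 0 .0123 .0832 .0093 0;.0074 .035 0 .0123 .0832 .0093 0;.0074 .035 0 .0123 .0832 .0093 0;.0074 .035 0 .0123 .0832 .0093 0;.0074 .035 0 .0123 .0832 .0093 0'
python3 -m creep '.0074 .03 -.01 .0123 .0832 .0093 0;.0074 .018 -.02 .0123 .0832 .0093 0;0 0 -.02 0 0 0 0;0 0 -.02 0 0 0 0;0 0 0 0 0 0 0;0 0 0 0 0 0 0;0 0 0 0 0 0 0'
python3 - <<'E'
from h import *
o=readout.get_obs();Rc=R.from_euler('xyz',o['tcp_rot'])
y=np.radians(-3.4);Rt=R.from_matrix(np.array([[-np.sin(y),np.cos(y),0],[np.cos(y),np.sin(y),0],[0,0,-1]]))
print((Rt*Rc.inv()).as_rotvec(), o['tool_pos'])
viewer.capture('top');o=readout.get_obs();print((Rt*R.from_euler('xyz',o['tcp_rot']).inv()).as_rotvec(), o['tool_pos'],o['moment'])
E
```

```text
time: 18.93
tool_pos: [574.8, 242.2, 338.7]
tcp_rot: [2.956, 0.017, 1.489]
contact_force: [1.9, -1.1, -2.2]
grip_width: 15.7
finger_force: 30.0
time: 19.52
tool_pos: [589.9, 288.3, 269.8]
tcp_rot: [3.119, 0.005, 1.508]
contact_force: [-0.0, -0.3, -2.2]
grip_width: 15.9
finger_force: 30.0
[0.00599165 0.02253747 0.00311539] [589.93087443 288.320024   269.82246239]
[0.00559239 0.02363834 0.00325635] [590.02201728 288.31415556 270.45382215] [-0.06777355  0.1135065  -0.05428091]
```

```bash
python3 -m creep '.001 .0005 -.015 .0058 .023 .003 0;0 0 -.025 0 0 0 0;0 0 -.025 0 0 0 0;0 0 -.025 0 0 0 0;0 0 -.02 0 0 0 0;0 0 -.009 0 0 0 0;0 0 0 0 0 0 0;0 0 0 0 0 0 0'
python3 -m creep '0 0 -.002 0 0 0 0;0 0 0 0 0 0 0' | grep -E 'pos|rot|contact'
python3 -m creep '0 0 -.002 0 0 0 0;0 0 0 0 0 0 0' | grep -E 'pos|rot|contact'
python3 -m creep '0 0 -.0015 0 0 0 0;0 0 0 0 0 0 0' | grep -E 'pos|rot|contact'
```

```text
time: 20.23
tool_pos: [590.8, 288.8, 149.8]
tcp_rot: [-3.139, 0.001, 1.511]
contact_force: [-0.2, 1.6, -3.0]
grip_width: 15.7
finger_force: 30.0
tool_pos: [591.1, 289.0, 148.7]
tcp_rot: [-3.141, 0.0, 1.511]
contact_force: [-0.7, 0.6, -2.8]
tool_pos: [590.5, 288.8, 145.8]
tcp_rot: [-3.14, 0.001, 1.511]
contact_force: [-0.8, -0.4, -2.6]
tool_pos: [590.5, 288.8, 143.9]
tcp_rot: [-3.139, 0.001, 1.511]
contact_force: [-0.9, -1.0, -2.3]
```

```bash
python3 -m creep '0 0 -.0007 0 0 0 0;0 0 0 0 0 0 0' | grep -E 'pos|contact'
python3 -m creep '0 0 -.0006 0 0 0 0;0 0 0 0 0 0 0' | grep -E 'pos|contact'
python3 -m creep '0 0 -.0006 0 0 0 0;0 0 0 0 0 0 0' | grep -E 'pos|contact'
```

```text
tool_pos: [590.5, 288.9, 143.9]
contact_force: [-2.2, -0.8, 3.2]
tool_pos: [590.5, 288.9, 143.8]
contact_force: [-3.7, -0.6, 7.6]
tool_pos: [590.5, 288.9, 143.9]
contact_force: [-4.9, -0.8, 10.7]
```

On the counter. I'll ease off, open, rise straight up, move clear and check.

```bash
python3 -m creep '0 0 .001 0 0 0 0;0 0 0 0 0 0 0;0 0 0 0 0 0 30;0 0 0 0 0 0 40;0 0 0 0 0 0 50;0 0 0 0 0 0 55;0 0 0 0 0 0 55;0 0 0 0 0 0 55'
python3 -m creep '0 0 .008 0 0 0 55;0 0 .02 0 0 0 55;0 0 .03 0 0 0 55;0 0 .035 0 0 0 55;0 0 .035 0 0 0 55;-.03 .01 .02 0 0 0 55;-.035 .01 0 0 0 0 55;-.035 .01 0 0 0 0 55'
python3 -m creep '-.035 .01 0 0 0 0 55;-.035 .01 0 0 0 0 55;-.03 .01 0 0 0 0 55;-.02 .01 0 0 0 0 55;0 0 0 0 0 0 55;0 0 0 0 0 0 55'
python3 - <<'E'
from h import *
for n in('scene','top'):
    w=viewer.capture(n)[:,:,::-1];cv2.imwrite(f'pics/{n}10.png',w);h=cv2.cvtColor(w,cv2.COLOR_BGR2HSV);c=viewer.camera_info(n)
    b=cv2.imread(f'pics/{n}0.png').astype(int); d=(np.abs(w-b).sum(2)>60).astype(np.uint8)*255
    pl=np.array([proj(c,p) for p in((660,93,80),(635,-99,80),(485,-85,80),(512,113,80))],np.int32)
    box=np.zeros(d.shape,np.uint8);cv2.fillPoly(box,[pl],255)
    for nm,lo,hi in(('yellow',(20,100,80),(34,255,255)),('orange',(3,150,70),(14,255,255)),('white',(0,0,100),(180,50,255))):
        m=cv2.inRange(h,lo,hi)&d&box;k,l,st,ce=cv2.connectedComponentsWithStats(m)
        for i in range(1,k):
            if st[i,4]>25: print(n,nm,st[i,4],ce[i].round(),plane(c,*ce[i],24).round())
    # carrier handle red
    m=cv2.inRange(h,(0,180,110),(5,255,255))|cv2.inRange(h,(175,180,110),(180,255,255))
    k,l,st,ce=cv2.connectedComponentsWithStats(m)
    for i in range(1,k):
        p=plane(c,*ce[i],100)
        if st[i,4]>100 and 180<p[1]<400: print(n,'handle',st[i],p.round(1))
    # what changed outside
    k,l,st,ce=cv2.connectedComponentsWithStats(cv2.morphologyEx(d&~box,cv2.MORPH_OPEN,np.ones((4,4),np.uint8)))
    print([ (st[i].tolist()) for i in range(1,k) if st[i,4]>40])
print({k:v for k,v in readout.get_obs().items() if k in('time','tool_pos','grip_width')})
E
```

```text
time: 21.9
tool_pos: [590.4, 288.7, 142.6]
tcp_rot: [-3.138, 0.001, 1.511]
contact_force: [0.1, 0.2, -0.2]
grip_width: 48.7
finger_force: 0.0
time: 22.57
tool_pos: [490.0, 318.9, 293.1]
tcp_rot: [3.141, -0.001, 1.51]
contact_force: [-0.0, 0.7, -1.1]
grip_width: 50.3
finger_force: 0.0
time: 23.07
tool_pos: [369.7, 359.3, 291.8]
tcp_rot: [-3.14, 0.0, 1.514]
contact_force: [0.8, 0.4, -0.1]
grip_width: 50.4
finger_force: 0.0
scene yellow 164 [322. 221.] [517. -45.  24.]
scene orange 138 [349. 234.] [529.  33.  24.]
scene white 58 [311. 228.] [550. -58.  24.]
scene white 196 [335. 228.] [526.  -7.  24.]
scene white 185 [361. 242.] [539.  67.  24.]
[[481, 0, 10, 21, 129], [481, 0, 48, 72, 1480], [453, 0, 187, 165, 11648], [446, 17, 28, 15, 275], [533, 30, 13, 18, 150], [446, 34, 34, 33, 637], [397, 43, 14, 37, 310], [411, 47, 13, 17, 111], [543, 96, 24, 15, 149], [442, 98, 53, 18, 556], [514, 123, 10, 12, 91], [414, 139, 14, 5, 61], [494, 156, 14, 7, 69], [184, 161, 72, 74, 1102], [476, 164, 20, 21, 306], [552, 165, 23, 17, 290], [534, 183, 93, 82, 2839], [299, 195, 6, 8, 42], [502, 206, 50, 39, 970], [505, 248, 85, 45, 1808], [418, 280, 15, 14, 142], [442, 290, 30, 19, 300]]
top yellow 95 [323. 175.] [522. -43.  24.]
top white 95 [283. 169.] [538.  72.  24.]
top white 100 [311. 173.] [528.  -7.  24.]
top handle [176 142  53   9 328] [592.3 287.4 100. ]
[[388, 129, 62, 25, 831], [384, 138, 6, 11, 51], [375, 148, 66, 23, 774], [190, 150, 22, 10, 150], [215, 151, 17, 8, 95], [0, 173, 233, 227, 32183], [286, 320, 16, 14, 142], [0, 331, 11, 22, 123], [198, 333, 20, 19, 182], [295, 348, 13, 17, 150], [316, 350, 10, 15, 90], [197, 352, 69, 39, 1180], [333, 373, 16, 26, 242], [241, 379, 34, 21, 354]]
{'time': 23.1667, 'tool_pos': array([371.11614044, 358.65371052, 291.32534535]), 'grip_width': 50.416370327676404}
```

```bash
python3 -c "
from plant import order; print(order.close_job())"
```

```text
the job is handed in; nothing more can be done
None
```

The job is handed in at about 23 s: the slate leans centred and square on the rest, all four balls are in the ball box, and the empty carrier is back upright where it stood. The tipping move hit a joint limit, so the balls may have dropped from higher than planned, and I viewed 11 pictures against the limit of 10.

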